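# Scan a fish cast on a hand-pushed line-scan bench

## Robot

A 6-joint arm with a two-finger parallel gripper is mounted at the origin on the work surface. World frame = base frame: x ahead of the robot, y to its left, z up, the work surface at z = 0. Lengths are in m, angles in rad, forces in N, time in s.
With the tool pointing down it reaches from about 0.375 to 0.825 m from the base axis. Payload 5.5 kg.
Tool frame: the origin (TCP) lies midway between the tips of the shut fingers; the grasp point (between the pads) lies 19 mm behind it (robot.grasp_offset is the z of the grasp point in the tool frame, in m); z points along the fingers, y is the direction in which the jaws open and shut (so a half turn about z gives the same grasp; the last joint's range is limited). The gripper opens to 85 mm and grips with 20 to 120 N. Pads are 22 mm wide; open, the fingers measure 114 mm over their backs; the gripper's body (76 mm by 85 mm) begins 54 mm behind the grasp point. The pads swing forward as they close: fully open they stand 13 mm farther back than shut.
Start: joints at [-1.295, 0.314, -0.047, 1.21, 0, 1.571], TCP at [0.163, -0.577, 0.231] pointing down, gripper open.
Joint ranges: [-2.67, 2.67], [-0.69, 1.73], [-1.03, 1.25], [-2.08, 2.16], [-1.42, 1.45], [-3.14, 3.14]. Speed limits (rad/s): [2.39, 2.39, 3.01, 3.14, 3.14, 3.14].

## Interface

Orientations are given as a unit quaternion [x, y, z, w].
In Python, from bench import robot gives the robot as it stands.
- The arm moves only by the tool servo_tool, never from a script. Its argument "targets" is one flat list of numbers, 7 for each row, row after row: the finger opening in cm, from 0 to 8.54, then the shift along the tool's x, y, z in cm, then the turn, a rotation vector about the tool's x, y, z in degrees. A call has 1 to 5 rows; each row is the pose to reach, as a shift and turn from the pose measured when the call began, along the tool's axes at that moment; what a row does not reach only later rows make up. A row lasts 1/12 s, in which the tool goes at most 41.7 mm and 7.16 degrees, less where a joint would pass 70% of its speed; a pose out of reach is approached as far as the arm can. A call with a gripper value outside its range is refused whole. The fingers move at their own pace and stop on an object; the grip force is fixed at half the most. Time passes only in rows, so rows that repeat a pose let the fingers close. It gives the time, the measured TCP pose, the force and the opening at its end, in the units of the state.
- robot.get_state(): the state, without advancing time (a new reading comes with each control period).
- robot.read_camera(name): name is "scene" or "top"; returns a dict with "img" (480x640x3 uint8, red, green, blue), "camera_matrix" (3x3 intrinsics, pixels), "k1" (the pictures are not rectified: a ray, as slopes to the right and down, at radius r is drawn at 1 + k1 r^2 times it, then the intrinsics apply), "R" (3x3) and "t" (3): a world point X has camera coordinates R X + t. Camera axes: x right, y down, z forward; pixel columns grow to the right and rows downward; lengths in m; the calibration is good to about 2 mm. A picture is of the moment at which its call begins. There is no depth.
- robot.hand_in(): hands the job in, once; it reports no verdict.
The state is a dict: "time": time; "joint_pos": joint angles; "qd": joint speeds; "tau": joint torques, N m; "eef_pos": TCP position; "eef_rot": TCP orientation; "contact_force": force on the tool from outside, world axes, zero at the start; "torque": the same for the moment, N m; "finger_gap": finger opening in m.
Only numpy, scipy, OpenCV 4.12 (cv2) and the standard library are available. Lean on these libraries where they do the work, as an engineer would, in place of code of your own. Each camera call takes 0.05 s, during which the arm holds its last target. There are 200 camera calls.

## Task

Scan the fish: with the fingers in the hand cut-out of the heavy, almost frictionless carriage, push it away from its parked end in one steady run under the line scanner, at about 200 mm/s (never below 150 or above 280) while any part of the fish is under the scan line. Then brake it by hand to rest with its pointer opposite the clamp's pointer on the scale, without ever striking the far buffers or bouncing it back. Handle it gently, without knocks, keep off deck, tray and scanner, leave the dish, the jar and the scalpel beside it alone, and finish with the hand clear of the carriage.

Things in the scene. Friction and masses are not known exactly. Their poses are not given: they have to be found in the camera images.
- rail: The scanning bench: a grey bed 270 (x) by 1180 mm (y), 20 mm high, with two guide rails; level and fixed, at another place and yaw each time. Origin on the work surface (z = 0), y axis = direction of travel, x axis away from the robot. End plates with buffers 90 mm high stand at both ends; on the robot's side all else on the bed is below z = 50 mm.
- travel (a joint): Carriage position along the rail's +y in m: 0 at the parking buffers, 0.660 where it strikes the far buffers; the carriage's middle is at y = value - 0.300 in the rail's frame. Starts at rest at 0.005 to 0.08. It glides on air pads; friction is about 0.02 N plus 0.15 N per m/s: let go at 200 mm/s it would glide on for over 1 m, at 20 mm/s for 30 mm; left at rest it stays.
- carriage: U-shaped aluminium slide, 400 mm along y, from x = -120 to +100 mm of the rail's frame, z = 40 to 80 mm. Origin at z = 0 below its middle, axes as the rail's. Nominal mass with deck, tray and fish 4.0 kg; it varies by 20 percent. Its parts are too thick to grip. Pushes above 6 N count as knocks: on a pad, 40 mm/s of closing speed is gentle, 100 a knock.
- cutout (a point): Middle of the hand cut-out in the carriage's near edge, z = 60 mm, axes as the rail's. A sprung black pad (56 x 36 mm face, 1500 N/m and 40 N s/m, 9 mm travel) faces it at +y (to push on) and at -y (to brake on), face 105 mm from here; closed fingers meet it when their half width, 11 to 15 mm, reaches it. Back wall 35 mm away at +x, near side open; below lies only the bed (z = 20 mm).
- carriage_pointer (a point): Tip of the small steel pointer at the middle of the carriage's far (+x) edge; z = 66 mm.
- clamp_pointer (a point): The mark: tip of the pointer on the dark steel clamp (36 mm along y) that sits on the scale along the bed's far edge. The carriage's pointer passes 3 mm from it. Fixed for the run; at the mark the carriage is 70 to 135 mm short of the far buffers.
- fish (a point): Middle of the fish cast in the white tray, at the middle of the carriage's length. The fish is 140 mm long along y, 70 mm either side of this point.
- scan_line (a point): Point of the scanner's line (which runs along the rail's x) above the tray's middle. The fish is under the line while this point and fish are less than 70 mm apart along the rail's y. The white scanner head hangs from a column beyond the bed, underside 209 mm above the work surface, near end 80 mm farther in x than the cut-out's middle.
- deck: White deck plate, 4 mm thick, on the carriage's top (up to z = 84 mm), set 6 mm back from the cut-out's edges. Not to be touched. Origin on the work surface below the carriage's middle.
- tray: White dissecting tray with the fish cast, fastened on the deck: 120 x 250 mm, rim at z = 119 mm, near edge 50 mm farther in x than the cut-out's middle. Not to be touched. Origin on the work surface below the carriage's middle.
- scanner: The line scanner with its column, 280 mm high. Not to be touched. Origin on the work surface, on the rail's centre line (x = 0 of the rail).
- petri: Bystander: open glass dish, 90 mm across, 16 mm high, between robot and bench. Origin under its centre.
- jar: Bystander: small capped glass jar, 56 mm across, 65 mm high, between robot and bench. Origin under its centre.
- probe: Bystander: white scalpel, 160 mm long, lying between robot and bench on the left. Origin under its middle.

How it is judged:
On the way, in this order (a step that is already met when the one before it is completed fails the run):
1. the carriage is moving and the fish comes up to the scan line at scanning speed (y of fish in the frame of scan_line between -0.07 and 0 m and velocity of joint travel between 0.15 and 0.28 m/s), for 0.15 s.
2. the whole fish has passed the scan line (y of fish in the frame of scan_line above 0.07 m), for 0.1 s.
3. the carriage has been braked to rest with its pointer within 12 mm of the clamp's pointer (y of carriage_pointer in the frame of clamp_pointer between -0.012 and 0.012 m and velocity of joint travel between -0.01 and 0.01 m/s), for 0.5 s.
At the end, for the whole second after the job is handed in: The carriage stands at rest (slower than 10 mm/s) with its pointer within 12 mm of the clamp's pointer along the rail, nothing touching it (all of step 3 and contact force between each of the arm, the fingers and carriage below 0.2 N).
It fails at once if the carriage moves slower than 150 mm/s or faster than 280 mm/s while any part of the fish is under the scan line (y of fish in the frame of scan_line between -0.07 and 0.07 m and not (velocity of joint travel between 0.15 and 0.28 m/s)).
It fails at once if the carriage strikes the far end buffers or is bounced back (glides backwards faster than 50 mm/s) (value of joint travel above 0.657 m or velocity of joint travel below -0.05 m/s).
It fails at once if the hand knocks or presses on the carriage with more than 6 N (contact force between any of the fingers, the arm and carriage above 6 N).
It fails at once if the deck, the tray or the scanner is touched (contact force between any of the fingers, the arm and deck above 0.5 N or contact force between any of the fingers, the arm and tray above 0.5 N or contact force between any of the fingers, the arm and scanner above 0.5 N).
It fails at once if the dish, the jar or the scalpel is moved by more than 20 mm (distance of any of petri, jar, probe from where it was at the start of the episode above 0.02 m).
It also fails if it takes over 48 s, if anything falls off the work surface, if the arm or the gripper's body presses on something with over 40 N, if the wrist force passes 120 N, or if a joint passes its speed limit or range.

## Working session

There is one attempt and no reset: what is moved stays moved. The work goes in short steps, Python scripts to look and compute and a tool call to move; the robot and the scene stay as the last step left them, time stands still between calls to the robot, and variables do not carry over. Pictures are saved under pics/ and viewed, about 8 in all and at most 12, crops included, and the job is handed in when it is done.

Besides the shell and the picture viewer there is one more tool, called after "Call:" by a JSON object that holds its "method" and its "body". servo_tool: Moves the arm, as the interface text tells. Its arguments: {"type":"object","properties":{"targets":{"type":"array"}},"required":["targets"]}

```bash
mkdir -p pics; ls; python3 - <<'E'
from bench import robot
import cv2
for n in("scene","top"):
    d=robot.read_camera(n); cv2.imwrite(f"pics/{n}0.png",d["img"][:,:,::-1])
    print(n,d["camera_matrix"].tolist(),d["k1"],d["R"].tolist(),d["t"].tolist())
print(robot.get_state(), robot.grasp_offset)
E
```

```text
pics
scene [[497.6844746781276, 0.0, 318.002378253011], [0.0, 497.6844746781276, 251.90345467350588], [0.0, 0.0, 1.0]] 0.010890301848089503 [[0.7079460643656403, 0.7062488784769593, -0.004989148147542801], [0.5417567275272899, -0.5475635904646378, -0.6377097792698464], [-0.4531136922761466, 0.44876122386800726, -0.770260570082856]] [-0.36390219843444405, -0.2211508552108363, 1.289912053394701]
top [[561.8151137488603, 0.0, 309.8684408934236], [0.0, 561.8151137488603, 246.77095418194975], [0.0, 0.0, 1.0]] -0.17487738223631208 [[-0.023914522538339537, -0.9996708450112578, 0.009289631114386568], [-0.989130721697321, 0.022311813701427367, -0.14533615642327385], [0.14508104978356332, -0.012664304316895091, -0.9893387207573899]] [0.00843609676875484, 0.5437837028258465, 1.164152125454549]
{'time': 0.1, 'joint_pos': array([-1.29500230e+00,  3.14165910e-01, -4.79638911e-02,  1.21022288e+00,
        2.18098648e-05,  1.57080193e+00]), 'qd': array([-2.61535976e-03, -1.99054042e-04,  2.64556061e-03, -1.77488430e-03,
       -1.02652216e-04,  6.01453295e-05]), 'tau': array([ 1.40112123e-03, -5.40765560e+01,  3.40541053e+01,  1.12239079e-02,
       -8.69273413e-05, -1.61715531e-05]), 'eef_pos': array([ 0.16325094, -0.57681964,  0.2305211 ]), 'eef_rot': array([ 9.90507350e-01,  1.37457573e-01, -9.61689857e-05, -7.72286654e-04]), 'contact_force': array([ 0.25396762, -0.1281072 ,  0.65414062]), 'torque': array([ 0.03576913, -0.00508203, -0.03645311]), 'finger_gap': 0.08580874158036099} -0.0187
```

View pics/top0.png

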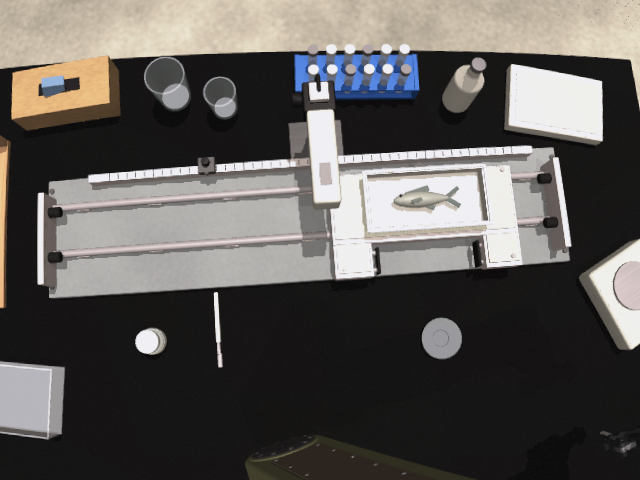

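View pics/scene0.png

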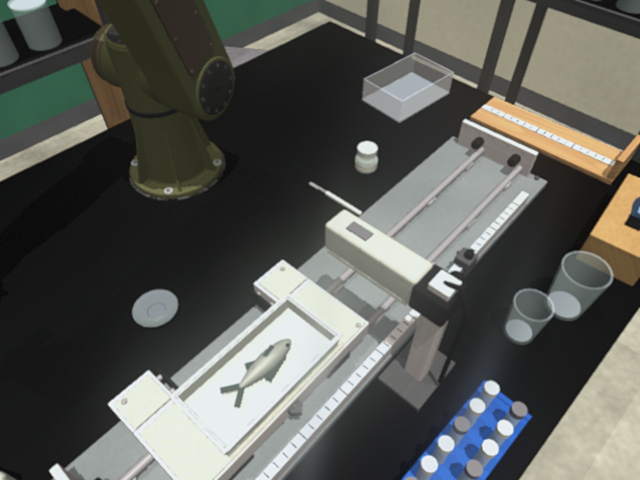

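The top view shows the bed with corners near (49,182), (553,148), (570,262) and (49,298). The carriage is at the right, with pads at about (376,261) and (477,254), and travel runs to the left. The scanner head is at (322,155), the clamp at (206,165), the dish at (442,338), the jar at (150,341) and the scalpel at (218,330).

```bash
cat > h.py <<'E'
import numpy as np, cv2
from bench import robot
def cast(d,uv,z):
    K=d["camera_matrix"];p=(np.array(uv,float)-K[:2,2])/[K[0,0],K[1,1]]
    q=p.copy()
    for _ in range(20): q=p/(1+d["k1"]*(q@q))
    R,t=d["R"],d["t"];c=-R.T@t;v=R.T@np.r_[q,1]
    return c+v*(z-c[2])/v[2]
def proj(d,X):
    c=d["R"]@X+d["t"];s=c[:2]/c[2];s=s*(1+d["k1"]*(s@s))
    return s*d["camera_matrix"][0,0]+d["camera_matrix"][:2,2]
E
python3 - <<'E'
from h import *
d=robot.read_camera("top");s=robot.read_camera("scene")
cs=[cast(d,p,.02) for p in [(49,182),(553,148),(570,262),(49,298)]]
for c in cs:print(c.round(4))
for a,b in[(0,1),(3,2),(0,3),(1,2)]:
    e=cs[a]-cs[b];print(np.linalg.norm(e).round(4),np.degrees(np.arctan2(e[1],e[0])).round(2))
print(np.mean(cs,0))
def crop(i,x,y,w,h,k): return cv2.resize(i[y:y+h,x:x+w],None,fx=k,fy=k,interpolation=cv2.INTER_CUBIC)
a=crop(d["img"],325,230,200,65,4);b=crop(d["img"],165,145,100,75,4);c=crop(s["img"],420,230,100,75,4)
cv2.imwrite("pics/c1.png",np.vstack([a,np.hstack([b,c])])[:,:,::-1])
E
```

```text
[0.7114 0.594  0.02  ]
[ 0.768  -0.5803  0.02  ]
[ 0.4984 -0.5945  0.02  ]
[0.4442 0.581  0.02  ]
1.1756 92.76
1.1767 92.64
0.2675 2.78
0.2699 3.02
[6.05497991e-01 4.36676906e-05 2.00000000e-02]
```

View pics/c1.png

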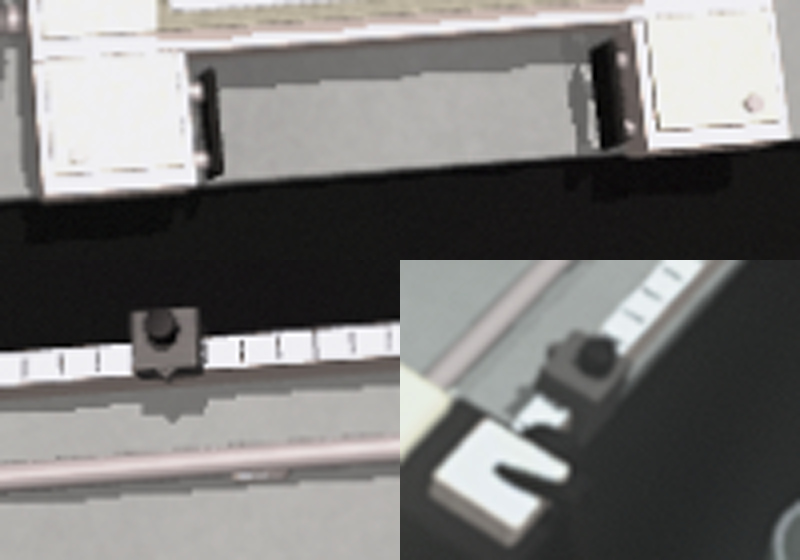

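The crop shows the clamp pointer tip at top px (207,174.5). The push pad's face edge is near px (379.5,247..274), and the brake pad's face is near px (473..478,242..267).

```bash
cat >> h.py <<'E'
th=np.radians(2.74);O=np.array([.6055,0.,0]);ex=np.array([np.cos(th),np.sin(th),0]);ey=np.array([-np.sin(th),np.cos(th),0])
def rl(X): X=np.asarray(X)-O; return np.array([X@ex,X@ey,X[2]]).round(4)
def wd(x,y,z): return O+x*ex+y*ey+[0,0,z]
E
python3 - <<'E'
from h import *
d=robot.read_camera("top");s=robot.read_camera("scene")
print("cams",rl(-d["R"].T@d["t"]),rl(-s["R"].T@s["t"]))
T=lambda n,p,z:print(n,rl(cast(d,p,z)))
S=lambda n,p,z:print(n,"scene",rl(cast(s,p,z)))
T("clamp tip",(207,174.5),.066)
T("padL near top",(380,273.5),.078);T("padL far top",(379,247.5),.078)
T("padR far bot",(472.5,242),.042);T("padR near bot",(475.5,266.5),.042)
T("deckL outer near",(335.5,278.5),.084);T("deckL inner near",(374,276),.084)
T("deckR outer near",(521,264),.084);T("deckR inner near",(488,266.5),.084)
T("car corner far R",(515,166),.084)
S("car ptr",(297,413),.066)
T("fish mouth",(393,198),.1);T("fish tail",(458,193),.1)
S("fish mouth",(290,342),.1);S("fish tail",(232,400),.1)
T("head near L",(315,207),.209);T("head near R",(340,202),.209)
S("head near",(326,240),.209);S("head near r",(352,255),.209); 
T("col base",(289,122),0);T("col baseR",(340,122),0);S("colbase l",(378,372),0);S("colbase r",(455,374),0);S("colbase b",(420,408),0)
T("petri",(442,338),0.01);T("jar",(150,342),.05);T("probe a",(216,293),.005);T("probe b",(221,366),.005)
for y in(-.05,-.03): print(proj(s,wd(.1,y,.066)))
E
```

```text
cams [-0.2355  0.0223  1.2307] [ 0.3348 -0.4595  0.8507]
clamp tip [0.1067 0.2088 0.066 ]
padL near top [-0.1333 -0.1412  0.078 ]
padL far top [-0.079  -0.1439  0.078 ]
padR far bot [-0.0766 -0.3557  0.042 ]
padR near bot [-0.1305 -0.3563  0.042 ]
deckL outer near [-0.1375 -0.048   0.084 ]
deckL inner near [-0.1381 -0.1275  0.084 ]
deckR outer near [-0.1364 -0.4435  0.084 ]
deckR inner near [-0.1362 -0.37    0.084 ]
car corner far R [ 0.0777 -0.459   0.084 ]
car ptr scene [ 0.097  -0.2534  0.066 ]
fish mouth [ 0.0193 -0.1794  0.1   ]
fish tail [ 0.0213 -0.3184  0.1   ]
fish mouth scene [ 0.0129 -0.181   0.1   ]
fish tail scene [ 0.017  -0.3156  0.1   ]
head near L [-0.0126 -0.0128  0.209 ]
head near R [-0.0063 -0.06    0.209 ]
head near scene [-0.0319 -0.0393  0.209 ]
head near r scene [ 0.0222 -0.0351  0.209 ]
col base [0.2379 0.0252 0.    ]
col baseR [ 0.2299 -0.0924  0.    ]
colbase l scene [ 0.1345 -0.0798  0.    ]
colbase r scene [0.2419 0.012  0.    ]
colbase b scene [ 0.2312 -0.0845  0.    ]
petri [-0.2783 -0.2749  0.01  ]
jar [-0.242   0.3497  0.05  ]
probe a [-0.1443  0.2103  0.005 ]
probe b [-0.3031  0.2084  0.005 ]
[376.17983036 332.25217034]
[382.94602609 325.13353482]
```

Call:
{"method": "servo_tool", "body": {"targets": [0, 3.2, -2.0, 0, 0, 0, 2, 0, 6.4, -4.0, 0, 0, 0, 5, 0, 9.6, -6.0, 0, 0, 0, 8, 0, 12.8, -8.1, 0, 0, 0, 11, 0, 16, -10.2, 0, 0, 0, 13]}}

```text
time: 0.72
eef_pos: [0.2903, -0.434, 0.231]
eef_rot: [1.0, 0.023, 0.0, -0.0]
contact_force: [0.2, -1.1, 0.3]
finger_gap: 0.0253
```

Call:
{"method": "servo_tool", "body": {"targets": [0, 2.7, -2.8, 0, 0, 0, 0, 0, 5.4, -5.6, 0, 0, 0, 0, 0, 8.2, -8.4, 0, 0, 0, 0, 0, 11, -11.2, 0, 0, 0, 0, 0, 13.7, -14, 0, 0, 0, 0]}}

```text
time: 1.13
eef_pos: [0.4218, -0.2863, 0.2313]
eef_rot: [1.0, 0.023, 0.0, -0.0]
contact_force: [0.5, -0.4, -0.3]
finger_gap: -0.0002
```

```bash
cat >> h.py <<'E'
from scipy.spatial.transform import Rotation as Ro
def st():
    s=robot.get_state();M=Ro.from_quat(s["eef_rot"]).as_matrix()
    print("t",s["time"],"rail",rl(s["eef_pos"]),"toolx deg",np.degrees(np.arctan2(M[1,0],M[0,0])).round(2),"tilt",M[2].round(4),"qd",s["qd"].round(3),"F",s["contact_force"].round(2),"gap",round(s["finger_gap"],4))
    return s
E
python3 -c "
from h import *
st();robot.read_camera('top');st()"
```

```text
t 1.1333 rail [-0.1972 -0.2772  0.2313] toolx deg 2.62 tilt [ 5.e-04 -1.e-04 -1.e+00] qd [ 0.914  0.082  0.1    0.009 -0.002  0.903] F [ 0.55 -0.43 -0.27] gap -0.0002
t 1.1833 rail [-0.1928 -0.2725  0.2313] toolx deg 2.93 tilt [ 0.0041 -0.0042 -1.    ] qd [-0.091 -0.004 -0.008  0.005 -0.047 -0.168] F [ 3.6   3.01 -0.49] gap 0.0001
```

Call:
{"method": "servo_tool", "body": {"targets": [0, 2.6, -2.6, 0, 0, 0, 0, 0, 5.2, -5.2, 0, 0, 0, 0, 0, 7.2, -7.2, 0, 0, 0, 0, 0, 7.7, -7.7, 0, 0, 0, 0, 0, 7.7, -7.7, 0, 0, 0, 0]}}

```text
time: 1.6
eef_pos: [0.4999, -0.1993, 0.2318]
eef_rot: [1.0, 0.027, 0.002, -0.002]
contact_force: [-0.7, 0.2, 0.5]
finger_gap: 0.0001
```

```bash
python3 -c "
from h import *
st();d=robot.read_camera('top')
cv2.imwrite('pics/t2.png',cv2.resize(d['img'][130:330,300:580],None,fx=2.8,fy=2.8)[:,:,::-1]);st()"
```

```text
t 1.6 rail [-0.115  -0.194   0.2318] toolx deg 3.12 tilt [ 0.0041 -0.0043 -1.    ] qd [-0.051 -0.014 -0.019  0.008 -0.021 -0.022] F [-0.74  0.24  0.48] gap 0.0001
t 1.65 rail [-0.116  -0.195   0.2318] toolx deg 3.04 tilt [ 0.0034 -0.0039 -1.    ] qd [-0.036 -0.011 -0.012  0.002 -0.005 -0.005] F [ 0.48 -0.76 -0.61] gap -0.0001
```

View pics/t2.png

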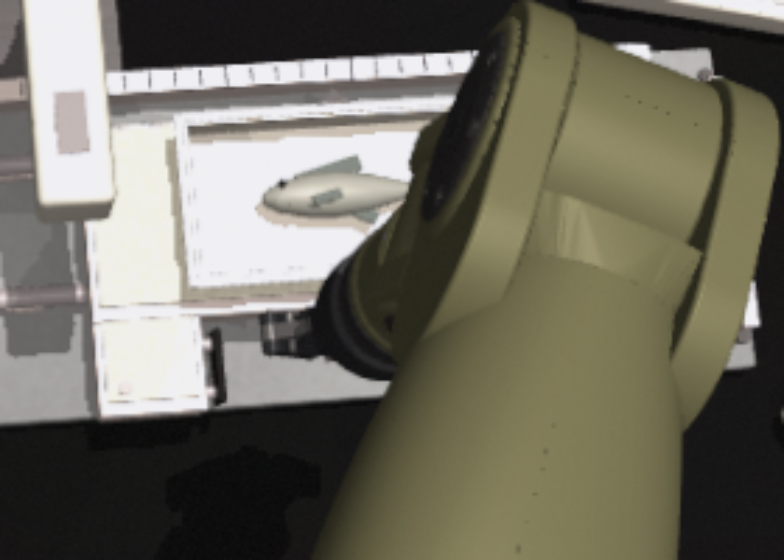

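Call:
{"method": "servo_tool", "body": {"targets": [0, 0, 0, 4.0, 0, 0, 0, 0, 0, 0, 8.1, 0, 0, 0, 0, 0, 0, 12.2, 0, 0, 0, 0, 0, 0, 16, 0, 0, 0, 0, 0, 0, 18.2, 0, 0, 0]}}

```text
time: 2.07
eef_pos: [0.4957, -0.2002, 0.0459]
eef_rot: [1.0, 0.025, -0.001, -0.003]
contact_force: [-1.4, 0.1, -0.1]
finger_gap: 0.0003
```

Call:
{"method": "servo_tool", "body": {"targets": [0, 0, 0, 0.2, 0, 0, 0, 0, 0, 0, 0.2, 0, 0, 0]}}

```text
time: 2.23
eef_pos: [0.4926, -0.2007, 0.0423]
eef_rot: [1.0, 0.024, -0.003, -0.003]
contact_force: [-0.4, 0.5, 0.5]
finger_gap: -0.0002
```

```bash
python3 -c "
from h import *
st();d=robot.read_camera('scene')
cv2.imwrite('pics/s3.png',d['img'][:,:,::-1]);d=robot.read_camera('top');cv2.imwrite('pics/t3.png',d['img'][:,:,::-1]);st()"
```

```text
t 2.2333 rail [-0.1224 -0.1951  0.0423] toolx deg 2.78 tilt [-0.0061 -0.0069 -1.    ] qd [ 0.01  -0.039  0.059  0.025  0.006  0.005] F [-0.37  0.48  0.54] gap -0.0002
t 2.3333 rail [-0.119  -0.196   0.0453] toolx deg 2.82 tilt [-0.     -0.0046 -1.    ] qd [ 0.01  -0.015  0.023 -0.006  0.002  0.003] F [ 0.66 -0.96  1.07] gap 0.0001
```

View pics/s3.png

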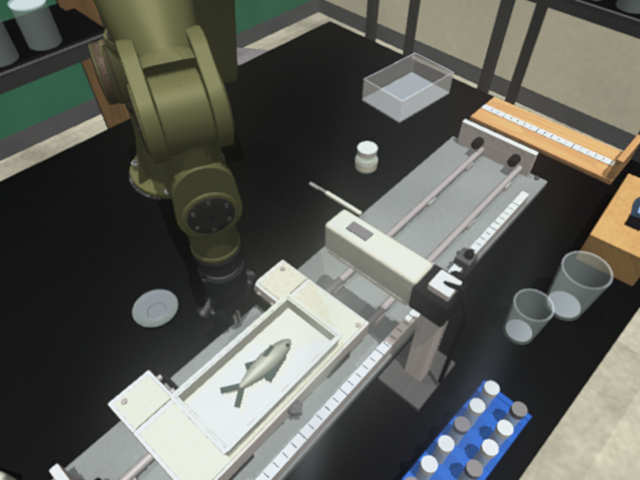

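The hand is in the cut-out and clear of the deck, tray and scanner; the fish is near (262,370) and the carriage's pointer near (296,410). Next I close most of the gap to the push pad.

Call:
{"method": "servo_tool", "body": {"targets": [0, 0.2, -0.5, 0, 0, 0, 0, 0, 0.2, -1.3, 0, 0, 0, 0, 0, 0.2, -2.1, 0, 0, 0, 0, 0, 0.2, -2.5, 0, 0, 0, 0, 0, 0.2, -2.6, 0, 0, 0, 0]}}

```text
time: 2.75
eef_pos: [0.4969, -0.1742, 0.046]
eef_rot: [1.0, 0.025, 0.0, -0.002]
contact_force: [0.7, -0.0, -0.7]
finger_gap: -0.0001
```

```bash
cat >> h.py <<'E'
def fish(n="scene"):
    d=robot.read_camera(n);hsv=cv2.cvtColor(d["img"],cv2.COLOR_RGB2HSV);return d,hsv
E
python3 -c "
from h import *
st();d=robot.read_camera('top');i=d['img'];st()
cv2.imwrite('pics/t4.png',cv2.resize(i[150:300,310:510],None,fx=4,fy=4,interpolation=cv2.INTER_CUBIC)[:,:,::-1])
"
```

```text
t 2.75 rail [-0.1168 -0.1688  0.046 ] toolx deg 2.91 tilt [ 5.0e-04 -4.5e-03 -1.0e+00] qd [ 0.011  0.003 -0.006 -0.007 -0.008  0.012] F [ 0.67 -0.01 -0.66] gap -0.0001
t 2.8 rail [-0.1168 -0.169   0.0458] toolx deg 2.91 tilt [ 3.0e-04 -4.4e-03 -1.0e+00] qd [-0.012  0.009  0.006 -0.002 -0.005 -0.007] F [1.01 0.2  0.01] gap -0.0001
```

View pics/t4.png

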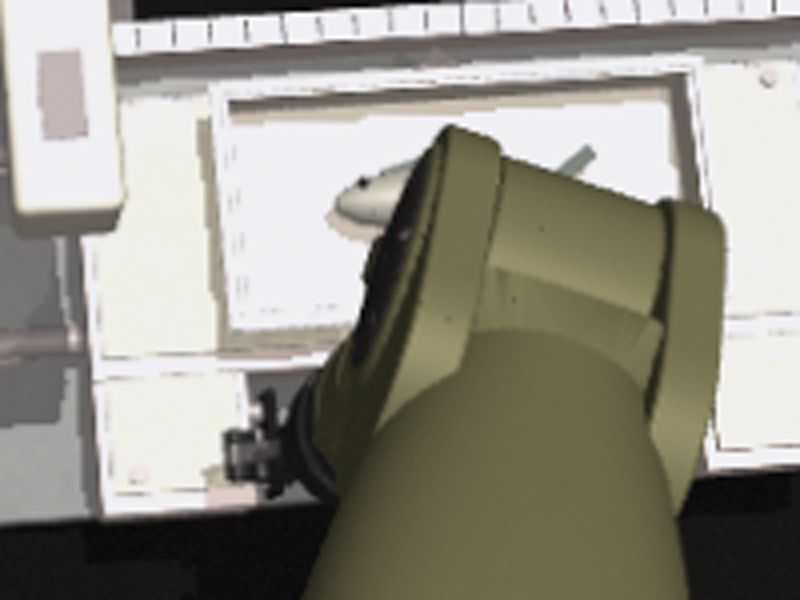

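```bash
python3 -c "
from h import *
d=robot.read_camera('top');print(rl(cast(d,(418.7,163),.066)),rl(cast(d,(207,174.5),.066)));st()"
```

```text
[ 0.101  -0.2495  0.066 ] [0.1067 0.2088 0.066 ]
t 2.85 rail [-0.1168 -0.1694  0.0457] toolx deg 2.89 tilt [ 3.0e-04 -4.2e-03 -1.0e+00] qd [-0.01   0.008  0.004 -0.002 -0.002 -0.003] F [-0.42 -1.14 -0.2 ] gap 0.0001
```

Call:
{"method": "servo_tool", "body": {"targets": [0, 0, -0.25, 0, 0, 0, 0, 0, 0, -0.55, 0, 0, 0, 0, 0, 0, -0.85, 0, 0, 0, 0, 0, 0, -1.15, 0, 0, 0, 0, 0, 0, -1.45, 0, 0, 0, 0]}}

```text
time: 3.27
eef_pos: [0.4961, -0.1604, 0.0457]
eef_rot: [1.0, 0.025, -0.0, -0.002]
contact_force: [-0.4, -1.6, -0.6]
finger_gap: -0.0001
```

```bash
python3 -c "
from h import *
st()"
```

```text
t 3.2667 rail [-0.1169 -0.155   0.0457] toolx deg 2.88 tilt [-0.     -0.0034 -1.    ] qd [ 0.065 -0.021 -0.033 -0.01  -0.001  0.064] F [-0.42 -1.6  -0.57] gap -0.0001
```

Call:
{"method": "servo_tool", "body": {"targets": [0, 0, -0.35, 0, 0, 0, 0, 0, 0, -0.78, 0, 0, 0, 0, 0, 0, -1.4, 0, 0, 0, 0, 0, 0, -2.27, 0, 0, 0, 0, 0, 0, -3.4, 0, 0, 0, 0]}}

```text
time: 3.68
eef_pos: [0.4943, -0.1262, 0.0457]
eef_rot: [1.0, 0.025, -0.0, -0.001]
contact_force: [-0.3, -1.6, -1.3]
finger_gap: 0.0001
```

```bash
python3 -c "
from h import *
st()"
```

```text
t 3.6833 rail [-0.1171 -0.1208  0.0457] toolx deg 2.83 tilt [-1.0e-04 -2.6e-03 -1.0e+00] qd [ 0.265 -0.072 -0.101 -0.032  0.012  0.26 ] F [-0.3  -1.62 -1.33] gap 0.0001
```

Call:
{"method": "servo_tool", "body": {"targets": [0, 0, -1.38, 0, 0, 0, 0, 0, 0, -2.96, 0, 0, 0, 0, 0, 0, -4.68, 0, 0, 0, 0, 0, 0, -6.4, 0, 0, 0, 0, 0, 0, -6.4, 0, 0, 0, 0]}}

```text
time: 4.1
eef_pos: [0.4905, -0.0588, 0.0459]
eef_rot: [1.0, 0.026, -0.0, -0.002]
contact_force: [0.4, -0.2, 0.4]
finger_gap: 0.0001
```

```bash
python3 -c "
from h import *
st();d=robot.read_camera('scene');st();e=robot.read_camera('scene')
cv2.imwrite('pics/s5.png',d['img'][:,:,::-1]);cv2.imwrite('pics/s6.png',e['img'][:,:,::-1])
o=cv2.imread('pics/s3.png')[:,:,::-1]
f=lambda i:cv2.resize(i[180:480,60:460],None,fx=2,fy=2)
cv2.imwrite('pics/v5.png',f(e['img'])[:,:,::-1])
st()"
```

```text
t 4.1 rail [-0.1177 -0.0533  0.0459] toolx deg 3.01 tilt [-6.0e-04 -4.9e-03 -1.0e+00] qd [-0.038  0.008  0.016 -0.002 -0.036 -0.049] F [ 0.4  -0.24  0.42] gap 0.0001
t 4.15 rail [-0.1175 -0.0547  0.0459] toolx deg 3.0 tilt [-4.0e-04 -3.5e-03 -1.0e+00] qd [-0.032  0.005  0.012 -0.003 -0.017 -0.017] F [-0.59 -0.99  0.3 ] gap -0.0003
t 4.2 rail [-0.1172 -0.0556  0.046 ] toolx deg 2.95 tilt [-1.0e-04 -2.8e-03 -1.0e+00] qd [-0.026  0.005  0.01  -0.003 -0.008 -0.004] F [-0.29 -0.7  -0.51] gap 0.0003
```

View pics/v5.png

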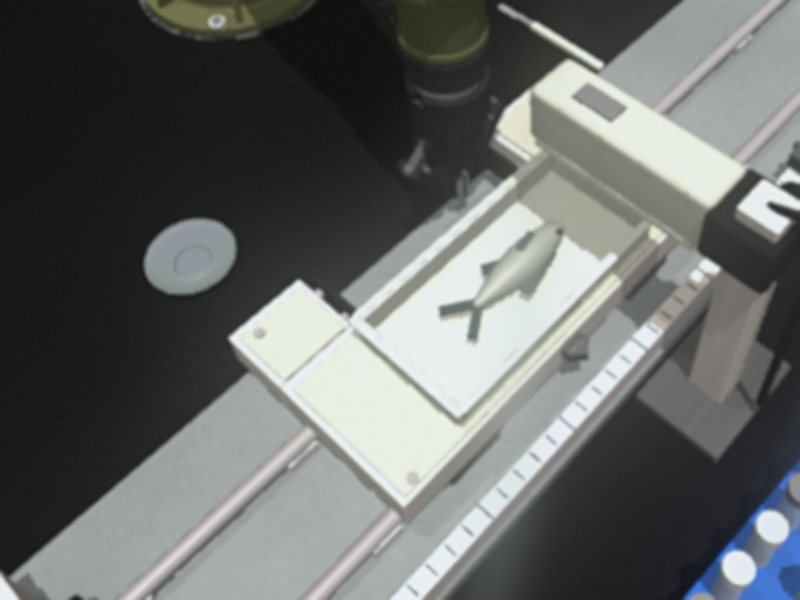

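```bash
cat >> h.py <<'E'
def pads(d,im=None,lo=60,hi=150,roi=None):
    pass
def fishy(d,im,roi):
    # fish-coloured pixels (greenish grey) in roi -> centroid rail pos at z=.1
    x,y,w,h=roi;p=im[y:y+h,x:x+w].astype(int);m=((p.max(2)<165)&(p[...,1]>p[...,0]-5)).astype(np.uint8)
    n,l,s,c=cv2.connectedComponentsWithStats(m);k=1+np.argmax(s[1:,4]);b=s[k]
    return c[k]+[x,y],b,rl(cast(d,c[k]+[x,y],.1))
E
python3 - <<'E'
from h import *
d=dict(camera_matrix=np.array([[497.6844746781276,0,318.002378253011],[0,497.6844746781276,251.90345467350588],[0,0,1]]),k1=0.010890301848089503,
R=np.array([[0.7079460643656403,0.7062488784769593,-0.004989148147542801],[0.5417567275272899,-0.5475635904646378,-0.6377097792698464],[-0.4531136922761466,0.44876122386800726,-0.770260570082856]]),t=np.array([-0.36390219843444405,-0.2211508552108363,1.289912053394701]))
I={n:cv2.imread(f'pics/{n}.png') for n in('s3','s5','s6')}
# optical flow: known static-rest s3 not needed; track corners between s5,s6
g=[cv2.cvtColor(I[n],cv2.COLOR_BGR2GRAY) for n in('s5','s6')]
pts=np.float32([[342,294],[284,334],[293,346],[235,324],[178,350],[263,433],[353,354],[291,388]]).reshape(-1,1,2)
q,ok,_=cv2.calcOpticalFlowPyrLK(g[1],g[0],pts,None,winSize=(15,15))
for a,b,z in zip(pts[:,0],q[:,0],[.1,.1,.1,.084,.084,.084,.066,.119]):
    A,B=rl(cast(d,a,z)),rl(cast(d,b,z));print(A,B,(A-B)[1]/.05)
print('rest ptr',rl(cast(d,(297,413),.066)),'snout',rl(cast(d,(290,342),.1)))
E
```

```text
[ 0.0144 -0.0462  0.1   ] [ 0.0065 -0.0443  0.1   ] -0.03799999999999998
[-0.0056 -0.1767  0.1   ] [-0.0056 -0.1876  0.1   ] 0.21799999999999986
[ 0.0221 -0.183   0.1   ] [ 0.022  -0.1938  0.1   ] 0.21600000000000008
[-0.0923 -0.2148  0.084 ] [-0.0923 -0.2254  0.084 ] 0.21199999999999997
[-0.1263 -0.3151  0.084 ] [-0.1263 -0.3256  0.084 ] 0.2100000000000002
[ 0.0854 -0.3158  0.084 ] [ 0.0854 -0.3263  0.084 ] 0.20999999999999908
[ 0.0967 -0.1115  0.066 ] [ 0.0967 -0.1227  0.066 ] 0.22400000000000003
[ 0.0786 -0.2448  0.119 ] [ 0.0787 -0.2555  0.119 ] 0.2140000000000003
rest ptr [ 0.097  -0.2534  0.066 ] snout [ 0.0129 -0.181   0.1   ]
```

Call:
{"method": "servo_tool", "body": {"targets": [0, 0, 0, 0, 0, 0, 0, 0, 0, 0, 0, 0, 0, 0, 0, 0, 0, 0, 0, 0, 0]}}

```text
time: 4.45
eef_pos: [0.4911, -0.0616, 0.046]
eef_rot: [1.0, 0.025, -0.0, -0.001]
contact_force: [-0.6, 0.0, -0.8]
finger_gap: 0.0002
```

```bash
python3 - <<'E'
from h import *
s=st();d=robot.read_camera('scene');cv2.imwrite('pics/s7.png',d['img'][:,:,::-1])
o=cv2.imread('pics/s3.png')[:,:,::-1]; k=cv2.imread('pics/s6.png')[:,:,::-1]
up=lambda i,x,y:cv2.resize(i[y:y+100,x:x+130],None,fx=3,fy=3,interpolation=cv2.INTER_CUBIC)
cv2.imwrite('pics/v7.png',np.vstack([np.hstack([up(o,90,360),up(k,160,320)]),np.hstack([up(d['img'],200,280),up(o,240,380)])])[:,:,::-1]);st()
E
```

```text
t 4.45 rail [-0.1173 -0.056   0.046 ] toolx deg 2.9 tilt [-1.0e-04 -2.8e-03 -1.0e+00] qd [-0.004  0.001 -0.001 -0.     0.     0.   ] F [-0.64  0.01 -0.75] gap 0.0002
t 4.5 rail [-0.1173 -0.0561  0.046 ] toolx deg 2.9 tilt [-1.0e-04 -2.8e-03 -1.0e+00] qd [-0.001  0.001 -0.    -0.001 -0.     0.001] F [ 0.21  0.34 -0.18] gap 0.0
```

View pics/v7.png

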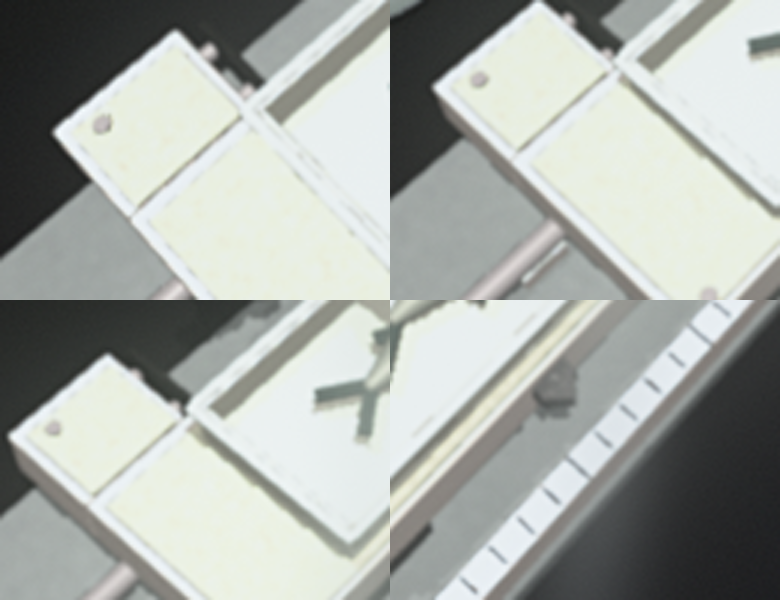

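```bash
python3 - <<'E'
from h import *
d=robot.read_camera.__self__ if 0 else None
d=dict(camera_matrix=np.array([[497.6844746781276,0,318.002378253011],[0,497.6844746781276,251.90345467350588],[0,0,1]]),k1=0.010890301848089503,
R=np.array([[0.7079460643656403,0.7062488784769593,-0.004989148147542801],[0.5417567275272899,-0.5475635904646378,-0.6377097792698464],[-0.4531136922761466,0.44876122386800726,-0.770260570082856]]),t=np.array([-0.36390219843444405,-0.2211508552108363,1.289912053394701]))
for f in [[(124,401.3),(189.7,346),(217.7,322.7)],[(108.3,404),(174.7,349.3),(203.3,325.7)],[(149,370.7),(209.3,321),(236,298.7)]]:
    y=[rl(cast(d,p,.084))[1] for p in f];print(np.round(y,4),y[1]-y[0],y[2]-y[0],(y[2]-y[1])/.3)
E
```

```text
[-0.4297 -0.2967 -0.2337] 0.133 0.19600000000000004 0.2100000000000001
[-0.449  -0.318  -0.2549] 0.131 0.1941 0.21033333333333332
[-0.3714 -0.2415 -0.1771] 0.12990000000000002 0.1943 0.21466666666666662
```

Call:
{"method": "servo_tool", "body": {"targets": [0, 0, 0, 0, 0, 0, 0, 0, 0, 0, 0, 0, 0, 0, 0, 0, -0.13, 0, 0, 0, 0, 0, 0, -0.67, 0, 0, 0, 0, 0, 0, -1.75, 0, 0, 0, 0]}}

```text
time: 4.92
eef_pos: [0.4902, -0.0443, 0.046]
eef_rot: [1.0, 0.024, 0.0, -0.001]
contact_force: [0.1, -0.2, 0.4]
finger_gap: 0.0001
```

```bash
python3 -c "
from h import *
st()"
```

```text
t 4.9167 rail [-0.1173 -0.0387  0.046 ] toolx deg 2.81 tilt [ 1.0e-04 -2.6e-03 -1.0e+00] qd [ 0.282 -0.036 -0.052 -0.012  0.015  0.277] F [ 0.11 -0.17  0.39] gap 0.0001
```

Call:
{"method": "servo_tool", "body": {"targets": [0, 0, -1.33, 0, 0, 0, 0, 0, 0, -2.71, 0, 0, 0, 0, 0, 0, -4.08, 0, 0, 0, 0, 0, 0, -5.4, 0, 0, 0, 0, 0, 0, -6.63, 0, 0, 0, 0]}}

```text
time: 5.33
eef_pos: [0.4866, 0.0241, 0.0462]
eef_rot: [1.0, 0.025, -0.0, -0.002]
contact_force: [0.3, 1.4, -0.4]
finger_gap: -0.0001
```

```bash
python3 -c "
from h import *
st()"
```

```text
t 5.3333 rail [-0.1176  0.0298  0.0462] toolx deg 2.86 tilt [-1.0e-04 -4.2e-03 -1.0e+00] qd [ 0.302 -0.004 -0.004 -0.002 -0.008  0.297] F [ 0.27  1.37 -0.39] gap -0.0001
```

Call:
{"method": "servo_tool", "body": {"targets": [0, 0, -1.14, 0, 0, 0, 0, 0, 0, -2.19, 0, 0, 0, 0, 0, 0, -3.15, 0, 0, 0, 0, 0, 0, -4.02, 0, 0, 0, 0, 0, 0, -4.79, 0, 0, 0, 0]}}

```text
time: 5.75
eef_pos: [0.4863, 0.0481, 0.0464]
eef_rot: [0.999, 0.041, -0.001, -0.012]
contact_force: [-0.3, 0.0, 0.0]
finger_gap: 0.0001
```

```bash
python3 -c "
from h import *
st()"
```

```text
t 5.75 rail [-0.1168  0.0537  0.0464] toolx deg 4.74 tilt [-3.000e-04 -2.480e-02 -9.997e-01] qd [0.062 0.011 0.013 0.006 0.043 0.001] F [-0.32  0.04  0.02] gap 0.0001
```

```bash
python3 -c "
from h import *
s=st();print(s['joint_pos'].round(3))"
```

```text
t 5.75 rail [-0.1168  0.0537  0.0464] toolx deg 4.74 tilt [-3.000e-04 -2.480e-02 -9.997e-01] qd [0.062 0.011 0.013 0.006 0.043 0.001] F [-0.32  0.04  0.02] gap 0.0001
[ 0.082  0.266 -0.571  0.734  0.025  3.141]
```

Joint 6 reached its range limit, which stalled the hand. I'll check the carriage now.

```bash
python3 - <<'E'
from h import *
d=robot.read_camera('top');e=robot.read_camera('top');st()
cv2.imwrite('pics/t8.png',d['img'][:,:,::-1]);cv2.imwrite('pics/t9.png',e['img'][:,:,::-1])
up=lambda i:cv2.resize(i[145:295,150:350],None,fx=4,fy=4,interpolation=cv2.INTER_CUBIC)
cv2.imwrite('pics/v8.png',up(e['img'])[:,:,::-1])
g=[cv2.cvtColor(x['img'],cv2.COLOR_RGB2GRAY) for x in(d,e)]
m=np.zeros_like(g[0]);m[160:290,120:330]=255
p=cv2.goodFeaturesToTrack(g[0],40,.03,6,mask=m);q,ok,_=cv2.calcOpticalFlowPyrLK(g[0],g[1],p,None)
for a,b in zip(p[:,0],q[:,0]): print(a,(b-a).round(2),end=';')
E
```

```text
t 5.85 rail [-0.1167  0.0538  0.0464] toolx deg 4.74 tilt [-2.000e-04 -2.500e-02 -9.997e-01] qd [-0.007 -0.003 -0.002  0.    -0.007  0.   ] F [ 0.33 -0.18 -0.37] gap 0.0001
[210. 208.] [-0.35  0.09];[217. 171.] [-0.  0.];[216. 165.] [-0.  0.];[179. 188.] [-0.31  0.03];[225. 165.] [-0.  0.];[189. 265.] [-0.23  0.03];[197. 167.] [0. 0.];[181. 241.] [-0.38  0.04];[297. 201.] [-0.3  -0.13];[295. 180.] [-0.22  0.03];[153. 176.] [-0.01  0.  ];[189. 282.] [-0.31  0.01];[238. 251.] [-0.15  0.01];[135. 172.] [-0.  0.];[197. 173.] [0. 0.];[185. 288.] [-0.27  0.01];[323. 279.] [-0.16 -0.  ];[198. 287.] [-0.32  0.01];[243. 163.] [-0. -0.];[234. 164.] [-0. -0.];[153. 170.] [-0.01  0.  ];[186. 256.] [-0.21  0.03];[255. 205.] [-0.21  0.03];[273. 202.] [-0.16 -0.04];[289. 161.] [-0.  0.];[236. 241.] [-0.15  0.  ];[189. 168.] [0. 0.];[318. 210.] [-0.1   0.01];[162. 170.] [-0.01  0.  ];[145. 203.] [-0.49  0.03];[146. 250.] [-0.1   0.02];[180. 168.] [-0.  0.];[243. 202.] [-0.28 -0.03];[235. 220.] [-0.18 -0.01];[295. 165.] [-0.01  0.  ];[309. 165.] [-0.    0.01];[127. 173.] [-0.  0.];[301. 196.] [-0.29 -0.12];[328. 210.] [-0.1   0.03];[144. 172.] [-0.  0.];
```

View pics/v8.png

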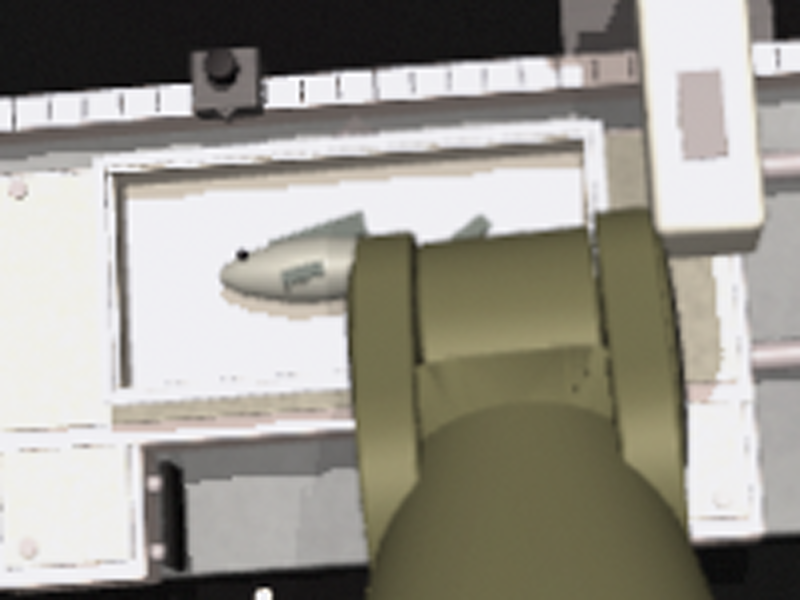

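The carriage is creeping forward at about 12 mm/s, some 60 mm short of the clamp: its pointer is near px (237,175) and the clamp tip near (207,174). I turn the hand 90° in the cut-out to free joint 6, then nudge the carriage on.

Call:
{"method": "servo_tool", "body": {"targets": [0, 0, -1.0, 0, -1.4, 0, -6, 0, 0, -2.2, 0, -1.4, 0, -13, 0, 0, -3.4, 0, -1.4, 0, -20, 0, 0, -4.6, 0, -1.4, 0, -27, 0, 0, -5.5, 0, -1.4, 0, -34]}}

```text
time: 6.27
eef_pos: [0.4819, 0.1032, 0.0478]
eef_rot: [0.943, 0.334, 0.004, 0.0]
contact_force: [-0.7, 0.4, -1.0]
finger_gap: -0.0003
```

Call:
{"method": "servo_tool", "body": {"targets": [0, 0, 0, 0, 0, 0, -7, 0, 0, 0, 0, 0, 0, -14, 0, 0, 0, 0, 0, 0, -21, 0, 0, 0, 0, 0, 0, -28, 0, 0, 0, 0, 0, 0, -34]}}

```text
time: 6.68
eef_pos: [0.4821, 0.1026, 0.0478]
eef_rot: [0.802, 0.597, 0.003, 0.001]
contact_force: [-0.2, 0.3, -0.9]
finger_gap: 0.0001
```

```bash
python3 -c "
from h import *
s=st();print(s['joint_pos'].round(3))"
```

```text
t 6.6833 rail [-0.1184  0.1084  0.0478] toolx deg 73.34 tilt [ 0.0038  0.0061 -1.    ] qd [-2.000e-03  1.000e-03  1.000e-03  1.000e-03  0.000e+00 -1.225e+00] F [-0.23  0.28 -0.87] gap 0.0001
[ 0.209  0.266 -0.568  0.73   0.     2.071]
```

Call:
{"method": "servo_tool", "body": {"targets": [0, 0, 0, 0, 0, 0, -7, 0, 0, 0, 0, 0, 0, -14, 0, 0, 0, 0, 0, 0, -19, 0, 0, 0, 0, 0, 0, -19, 0, 0, 0, 0, 0, 0, -19]}}

```text
time: 7.1
eef_pos: [0.4822, 0.1022, 0.0478]
eef_rot: [0.694, 0.72, 0.003, 0.002]
contact_force: [0.4, -0.0, -0.1]
finger_gap: -0.0001
```

Call:
{"method": "servo_tool", "body": {"targets": [0, 0, 0, 0, 0, 0, 0, 0, 0, 0, 0, 0, 0, 0, 0, 0, 0, 0, 0, 0, 0, 0, 0, 0, 0, 0, 0, 0, 0, 0, 0, 0, 0, 0, 0]}}

```text
time: 7.52
eef_pos: [0.4822, 0.1022, 0.0478]
eef_rot: [0.694, 0.72, 0.003, 0.002]
contact_force: [0.3, 0.9, 0.1]
finger_gap: -0.0001
```

Call:
{"method": "servo_tool", "body": {"targets": [0, 0, 0, 0, 0, 0, 0, 0, 0, 0, 0, 0, 0, 0, 0, 0, 0, 0, 0, 0, 0, 0, 0, 0, 0, 0, 0, 0, 0, 0, 0, 0, 0, 0, 0]}}

```text
time: 7.93
eef_pos: [0.4822, 0.1022, 0.0478]
eef_rot: [0.694, 0.72, 0.003, 0.002]
contact_force: [-1.0, -0.1, 0.1]
finger_gap: -0.0001
```

```bash
python3 - <<'E'
from h import *
d=robot.read_camera('top');[robot.read_camera('top') for _ in range(2)];e=robot.read_camera('top');st()
cv2.imwrite('pics/t10.png',e['img'][:,:,::-1])
up=lambda i:cv2.resize(i[145:295,150:350],None,fx=4,fy=4,interpolation=cv2.INTER_CUBIC)
cv2.imwrite('pics/v10.png',up(e['img'])[:,:,::-1])
g=[cv2.cvtColor(x['img'],cv2.COLOR_RGB2GRAY) for x in(d,e)]
p=np.float32([[145,203],[210,208],[181,241],[179,188],[189,282]]).reshape(-1,1,2);q,ok,_=cv2.calcOpticalFlowPyrLK(g[0],g[1],p,None,winSize=(15,15))
print((q-p)[:,0].round(2).tolist())
a=cv2.cvtColor(cv2.imread('pics/t9.png'),cv2.COLOR_BGR2GRAY)
q,ok,_=cv2.calcOpticalFlowPyrLK(a,g[1],p,None,winSize=(21,21));print((q-p)[:,0].round(2).tolist())
E
```

```text
t 8.1333 rail [-0.1183  0.108   0.0478] toolx deg 92.13 tilt [ 0.0013  0.0071 -1.    ] qd [0.002 0.    0.    0.    0.    0.   ] F [ 0.65  0.02 -0.46] gap 0.0005
[[-0.029999999329447746, 0.019999999552965164], [0.0, 0.0], [-0.0, -0.019999999552965164], [-0.009999999776482582, -0.0], [-0.029999999329447746, -0.019999999552965164]]
[[-5.960000038146973, 0.6100000143051147], [-35.27000045776367, 16.059999465942383], [5.340000152587891, -47.58000183105469], [-6.179999828338623, 0.46000000834465027], [-5.909999847412109, 0.36000001430511475]]
```

View pics/v10.png

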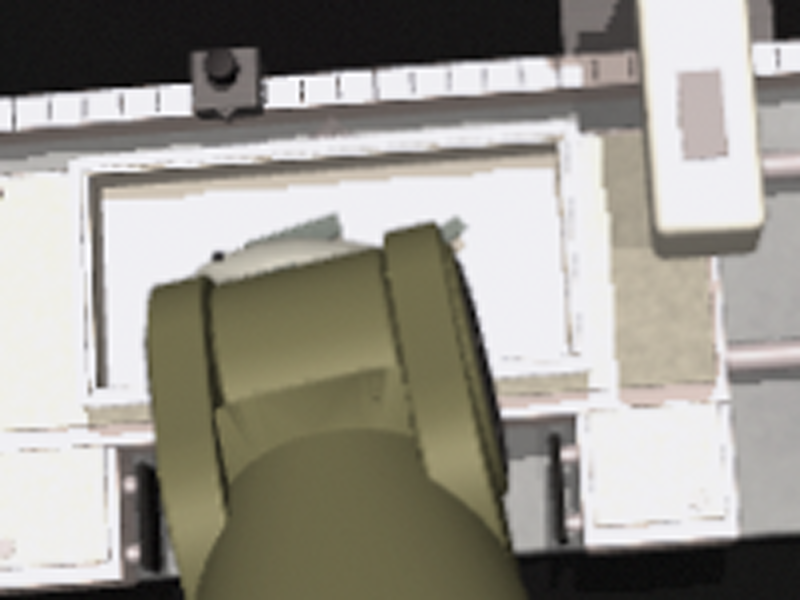

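```bash
python3 - <<'E'
from h import *
d=robot.read_camera('top')
c=lambda p,z:rl(cast(d,p,z))
print('ptr',c((232.7,175.5),.066),'clamp',c((207,174.2),.066))
for n,a,b,z in [('tray F',(362.5,171.2),(168,186.2),.119),('tray R',(486.2,165.5),(294.2,175.5),.119),('deckR',(521,264),(333.7,280),.084),('padF',(380,273.5),(190,287),.078)]:
    A,B=c(a,z),c(b,z);print(n,A,B,B[1]-A[1])
print('padR top',c((290.5,281),.078),c((288,253.5),.078), 'bot',c((289,281),.042))
st()
E
```

```text
ptr [0.1002 0.1534 0.066 ] clamp [0.1074 0.2088 0.066 ]
tray F [ 0.0754 -0.1187  0.119 ] [0.0727 0.2822 0.119 ] 0.40090000000000003
tray R [ 0.0724 -0.3808  0.119 ] [0.0757 0.0217 0.119 ] 0.4025
deckR [-0.1364 -0.4435  0.084 ] [-0.1403 -0.0441  0.084 ] 0.3994
padF [-0.1333 -0.1412  0.078 ] [-0.1338  0.2527  0.078 ] 0.3939
padR top [-0.1356  0.0443  0.078 ] [-0.0782  0.0457  0.078 ] bot [-0.1322  0.0482  0.042 ]
t 8.1833 rail [-0.1183  0.108   0.0478] toolx deg 92.13 tilt [ 0.0014  0.0071 -1.    ] qd [ 0.001 -0.     0.002  0.    -0.    -0.001] F [-0.68 -0.01 -0.17] gap -0.0001
```

Call:
{"method": "servo_tool", "body": {"targets": [0, 3, 0, 0, 0, 0, 0, 0, 6.2, 0, 0, 0, 0, 0, 0, 9.2, 0, 0, 0, 0, 0, 0, 11.4, 0, 0, 0, 0, 0, 0, 12.2, 0, 0, 0, 0, 0]}}

```text
time: 8.6
eef_pos: [0.4779, 0.227, 0.0482]
eef_rot: [0.693, 0.721, 0.004, 0.002]
contact_force: [0.6, -0.9, -0.3]
finger_gap: 0.0001
```

Call:
{"method": "servo_tool", "body": {"targets": [0, 0.1, 0, 0, 0, 0, 0, 0, 0.2, 0, 0, 0, 0, 0, 0, 0.3, 0, 0, 0, 0, 0]}}

```text
time: 8.85
eef_pos: [0.4776, 0.2291, 0.048]
eef_rot: [0.693, 0.721, 0.003, 0.002]
contact_force: [0.2, -1.0, 0.3]
finger_gap: -0.0002
```

```bash
python3 -c "
from h import *
s=st();print(s['joint_pos'].round(3))"
```

```text
t 8.85 rail [-0.1168  0.235   0.048 ] toolx deg 92.24 tilt [ 0.002   0.0075 -1.    ] qd [0.009 0.005 0.007 0.006 0.002 0.023] F [ 0.18 -1.05  0.29] gap -0.0002
[ 4.48e-01  3.25e-01 -4.82e-01  7.56e-01 -1.00e-03  1.98e+00]
```

Call:
{"method": "servo_tool", "body": {"targets": [0, 0.12, 0, 0, 0, 0, 0, 0, 0.25, 0, 0, 0, 0, 0, 0, 0.37, 0, 0, 0, 0, 0, 0, 0.5, 0, 0, 0, 0, 0, 0, 0.62, 0, 0, 0, 0, 0]}}

```text
time: 9.27
eef_pos: [0.4774, 0.2351, 0.0481]
eef_rot: [0.693, 0.721, 0.003, 0.002]
contact_force: [-1.1, 0.4, 0.2]
finger_gap: -0.0
```

Call:
{"method": "servo_tool", "body": {"targets": [0, 0.12, 0, 0, 0, 0, 0, 0, 0.25, 0, 0, 0, 0, 0, 0, 0.37, 0, 0, 0, 0, 0, 0, 0.5, 0, 0, 0, 0, 0, 0, 0.62, 0, 0, 0, 0, 0]}}

```text
time: 9.68
eef_pos: [0.4772, 0.2413, 0.048]
eef_rot: [0.693, 0.721, 0.003, 0.002]
contact_force: [0.6, -1.6, 0.3]
finger_gap: 0.0002
```

```bash
cat >> h.py <<'E'
REF=cv2.cvtColor(cv2.imread('pics/t10.png'),cv2.COLOR_BGR2GRAY)
def shift():
    "carriage shift (m) since t10, from tray's top corners / screw tracked by LK in the top view"
    d=robot.read_camera('top');g=cv2.cvtColor(d['img'],cv2.COLOR_RGB2GRAY)
    P=[((294.2,175.5),.119),((168,186.2),.119),((333.7,280),.084),((331.5,246),.084)]
    p=np.float32([a for a,_ in P]).reshape(-1,1,2)
    q,ok,_=cv2.calcOpticalFlowPyrLK(REF,g,p,None,winSize=(25,25),maxLevel=4)
    return [(round(float(rl(cast(d,b,z))[1]-rl(cast(d,a,z))[1]),4),round(float(rl(cast(d,b,z))[0]-rl(cast(d,a,z))[0]),4)) for (a,z),b in zip(P,q[:,0])]
E
python3 -c "
from h import *
st();print(shift());print(shift());st()"
```

```text
t 9.6833 rail [-0.1167  0.2472  0.048 ] toolx deg 92.22 tilt [ 0.0017  0.0076 -1.    ] qd [ 0.024  0.011  0.014  0.005 -0.003  0.024] F [ 0.55 -1.6   0.28] gap 0.0002
[(0.0004, 0.0), (-0.0585, 0.001), (0.0002, 0.0), (0.0004, -0.0001)]
[(0.0005, 0.0), (-0.0574, 0.001), (0.0011, 0.0), (0.0009, 0.0)]
t 9.7833 rail [-0.1166  0.2474  0.0481] toolx deg 92.23 tilt [ 0.0021  0.0076 -1.    ] qd [-0.002 -0.001 -0.002 -0.     0.002 -0.003] F [-0.23  0.76  0.09] gap 0.0001
```

Call:
{"method": "servo_tool", "body": {"targets": [0, 0, 0, 0, 0, 0, 0, 0, 0, 0, 0, 0, 0, 0, 0, 0, 0, 0, 0, 0, 0, 0, 0, 0, 0, 0, 0, 0, 0, 0, 0, 0, 0, 0, 0]}}

```text
time: 10.2
eef_pos: [0.4772, 0.2415, 0.0481]
eef_rot: [0.693, 0.721, 0.003, 0.002]
contact_force: [-0.8, -0.4, 0.1]
finger_gap: -0.0001
```

```bash
python3 -c "
from h import *
print(shift());[robot.read_camera('top') for _ in range(9)];print(shift());st()"
```

```text
[(0.002, -0.0001), (-0.055, 0.0009), (0.0081, -0.0001), (0.0085, 0.0)]
[(0.0019, -0.0002), (-0.0537, 0.0008), (0.0144, -0.0001), (0.0148, 0.0003)]
t 10.75 rail [-0.1166  0.2474  0.0481] toolx deg 92.23 tilt [ 0.0021  0.0076 -1.    ] qd [-0.     0.001  0.001 -0.     0.001  0.001] F [ 0.64 -0.05  0.43] gap -0.0002
```

Call:
{"method": "servo_tool", "body": {"targets": [0, 0, 0, 0, 0, 0, 0, 0, 0, 0, 0, 0, 0, 0, 0, 0.1, 0, 0, 0, 0, 0, 0, 0.3, 0, 0, 0, 0, 0, 0, 0.5, 0, 0, 0, 0, 0]}}

```text
time: 11.17
eef_pos: [0.477, 0.2467, 0.0481]
eef_rot: [0.693, 0.721, 0.003, 0.002]
contact_force: [0.3, 0.9, -0.1]
finger_gap: 0.0
```

Call:
{"method": "servo_tool", "body": {"targets": [0, 0.1, 0, 0, 0, 0, 0, 0, 0.2, 0, 0, 0, 0, 0, 0, 0.3, 0, 0, 0, 0, 0, 0, 0.4, 0, 0, 0, 0, 0, 0, 0.5, 0, 0, 0, 0, 0]}}

```text
time: 11.58
eef_pos: [0.4768, 0.2518, 0.0481]
eef_rot: [0.693, 0.721, 0.003, 0.002]
contact_force: [-0.2, -0.5, 0.1]
finger_gap: 0.0
```

Call:
{"method": "servo_tool", "body": {"targets": [0, 0, 0, 0, 0, 0, 0, 0, 0, 0, 0, 0, 0, 0, 0, 0, 0, 0, 0, 0, 0, 0, 0, 0, 0, 0, 0, 0, 0, 0, 0, 0, 0, 0, 0]}}

```text
time: 12.0
eef_pos: [0.4768, 0.2518, 0.0481]
eef_rot: [0.693, 0.721, 0.003, 0.002]
contact_force: [-0.5, -0.9, 0.0]
finger_gap: 0.0
```

Call:
{"method": "servo_tool", "body": {"targets": [0, 0, 0, 0, 0, 0, 0, 0, 0, 0, 0, 0, 0, 0, 0, 0, 0, 0, 0, 0, 0, 0, 0, 0, 0, 0, 0, 0, 0, 0, 0, 0, 0, 0, 0]}}

```text
time: 12.42
eef_pos: [0.4768, 0.2517, 0.0481]
eef_rot: [0.693, 0.721, 0.003, 0.002]
contact_force: [0.2, 1.2, 0.2]
finger_gap: 0.0006
```

Call:
{"method": "servo_tool", "body": {"targets": [0, 0, 0, 0, 0, 0, 0, 0, 0, 0, 0, 0, 0, 0, 0, 0, 0, 0, 0, 0, 0, 0, 0, 0, 0, 0, 0, 0, 0, 0, 0, 0, 0, 0, 0]}}

```text
time: 12.83
eef_pos: [0.4768, 0.2518, 0.0481]
eef_rot: [0.693, 0.721, 0.003, 0.002]
contact_force: [-0.1, 0.3, -1.5]
finger_gap: -0.0001
```

```bash
python3 -c "
from h import *
print(shift());[robot.read_camera('top') for _ in range(5)];print(shift());st()"
```

```text
[(0.002, -0.0002), (-0.0348, 0.0001), (0.0249, -0.0001), (0.0263, 0.0009)]
[(0.002, -0.0002), (-0.0347, 0.0001), (0.0249, -0.0001), (0.0263, 0.0009)]
t 13.1833 rail [-0.1165  0.2576  0.0481] toolx deg 92.22 tilt [ 0.0021  0.0076 -1.    ] qd [-0.001 -0.    -0.    -0.001 -0.001  0.   ] F [ 0.42 -0.33 -0.37] gap 0.0002
```

Call:
{"method": "servo_tool", "body": {"targets": [0, 0.1, 0, 0, 0, 0, 0, 0, 0.2, 0, 0, 0, 0, 0, 0, 0.3, 0, 0, 0, 0, 0]}}

```text
time: 13.43
eef_pos: [0.4767, 0.2549, 0.0481]
eef_rot: [0.693, 0.721, 0.003, 0.002]
contact_force: [-0.2, -0.5, 0.6]
finger_gap: 0.0001
```

Call:
{"method": "servo_tool", "body": {"targets": [0, 0.12, 0, 0, 0, 0, 0, 0, 0.25, 0, 0, 0, 0, 0, 0, 0.37, 0, 0, 0, 0, 0, 0, 0.5, 0, 0, 0, 0, 0, 0, 0.62, 0, 0, 0, 0, 0]}}

```text
time: 13.85
eef_pos: [0.4764, 0.2612, 0.0481]
eef_rot: [0.693, 0.721, 0.003, 0.002]
contact_force: [-0.1, 0.0, -0.2]
finger_gap: -0.0
```

Call:
{"method": "servo_tool", "body": {"targets": [0, 0.12, 0, 0, 0, 0, 0, 0, 0.25, 0, 0, 0, 0, 0, 0, 0.37, 0, 0, 0, 0, 0, 0, 0.5, 0, 0, 0, 0, 0, 0, 0.62, 0, 0, 0, 0, 0]}}

```text
time: 14.27
eef_pos: [0.4761, 0.2674, 0.0481]
eef_rot: [0.693, 0.721, 0.003, 0.002]
contact_force: [-0.7, -0.4, 0.0]
finger_gap: 0.0002
```

```bash
python3 -c "
from h import *
st();print(shift());[robot.read_camera('top') for _ in range(9)];print(shift());st()"
```

```text
t 14.2667 rail [-0.1164  0.2733  0.0481] toolx deg 92.22 tilt [ 0.0019  0.0075 -1.    ] qd [0.023 0.009 0.016 0.005 0.005 0.024] F [-0.73 -0.41  0.04] gap 0.0002
[(0.002, -0.0002), (0.0053, 0.0001), (0.0267, 0.0), (0.0278, 0.0011)]
[(0.0024, -0.0001), (-0.0017, 0.0001), (0.0369, -0.0001), (0.04, 0.0346)]
t 14.8167 rail [-0.1164  0.2733  0.0481] toolx deg 92.22 tilt [ 0.0022  0.0076 -1.    ] qd [ 0.001  0.001  0.001  0.     0.    -0.   ] F [ 0.42 -0.24  0.11] gap 0.0
```

It is faster than wanted and would glide about 12 mm past, so I bring the hand back to catch it on the brake pad.

Call:
{"method": "servo_tool", "body": {"targets": [0, -3.2, 0, 0, 0, 0, 0, 0, -6.8, 0, 0, 0, 0, 0, 0, -10.4, 0, 0, 0, 0, 0, 0, -13.4, 0, 0, 0, 0, 0, 0, -15, 0, 0, 0, 0, 0]}}

```text
time: 15.23
eef_pos: [0.4815, 0.1146, 0.0478]
eef_rot: [0.694, 0.72, 0.003, 0.002]
contact_force: [-0.1, -0.5, 0.0]
finger_gap: -0.0
```

```bash
python3 -c "
from h import *
st()"
```

```text
t 15.2333 rail [-0.1184  0.1204  0.0478] toolx deg 92.1 tilt [ 0.001   0.0071 -1.    ] qd [-0.351 -0.06  -0.076 -0.031  0.028 -0.342] F [-0.12 -0.5   0.04] gap -0.0
```

Call:
{"method": "servo_tool", "body": {"targets": [0, -0.6, 0, 0, 0, 0, 0, 0, -0.7, 0, 0, 0, 0, 0, 0, -0.7, 0, 0, 0, 0, 0, 0, -0.7, 0, 0, 0, 0, 0]}}

```text
time: 15.57
eef_pos: [0.482, 0.1085, 0.0478]
eef_rot: [0.694, 0.72, 0.003, 0.002]
contact_force: [-0.6, 2.0, -0.0]
finger_gap: 0.0002
```

```bash
python3 -c "
from h import *
st();print(shift());[robot.read_camera('top') for _ in range(6)];print(shift());st()"
```

```text
t 15.5667 rail [-0.1182  0.1143  0.0478] toolx deg 92.15 tilt [ 0.0016  0.0074 -1.    ] qd [ 0.012  0.002  0.001 -0.001  0.    -0.001] F [-0.58  2.03 -0.01] gap 0.0002
[(0.0021, -0.0002), (0.0503, -0.0003), (0.0501, -0.0001), (0.0546, 0.055)]
[(0.0021, -0.0002), (0.0545, -0.0002), (0.0551, -0.0001), (0.0569, 0.0585)]
t 15.9667 rail [-0.1185  0.1138  0.0477] toolx deg 92.14 tilt [ 0.0011  0.0071 -1.    ] qd [-0.005  0.001  0.001 -0.     0.004  0.001] F [-0.96  0.29 -0.58] gap 0.0002
```

Call:
{"method": "servo_tool", "body": {"targets": [0, 0, 0, 0, 0, 0, 0, 0, 0, 0, 0, 0, 0, 0, 0, 0, 0, 0, 0, 0, 0, 0, 0, 0, 0, 0, 0, 0, 0, 0, 0, 0, 0, 0, 0]}}

```text
time: 16.38
eef_pos: [0.4817, 0.108, 0.0477]
eef_rot: [0.694, 0.72, 0.003, 0.002]
contact_force: [0.1, 0.6, -0.4]
finger_gap: 0.0001
```

```bash
python3 -c "
from h import *
st();print(shift());[robot.read_camera('top') for _ in range(9)];print(shift());st()"
```

```text
t 16.3833 rail [-0.1185  0.1138  0.0477] toolx deg 92.14 tilt [ 0.001  0.007 -1.   ] qd [-0.    -0.001 -0.001 -0.     0.    -0.001] F [ 0.15  0.58 -0.35] gap 0.0001
[(0.0021, -0.0002), (0.0544, -0.0002), (0.0541, -0.0001), (0.0567, 0.0578)]
[(0.002, -0.0003), (0.0531, -0.0002), (0.0534, -0.0001), (0.0561, 0.0578)]
t 16.9333 rail [-0.1185  0.1138  0.0477] toolx deg 92.14 tilt [ 0.0011  0.0071 -1.    ] qd [-0.     0.001 -0.003  0.001 -0.    -0.001] F [-0.14 -0.   -0.45] gap 0.0003
```

The carriage is practically at rest about 2 mm from the mark. I move the hand off the pad to the middle of the cut-out, then straight up.

Call:
{"method": "servo_tool", "body": {"targets": [0, 1.5, 0, 0, 0, 0, 0, 0, 3.5, 0, 0, 0, 0, 0, 0, 5.5, 0, 0, 0, 0, 0, 0, 7, 0, 0, 0, 0, 0, 0, 7.6, 0, 0, 0, 0, 0]}}

```text
time: 17.35
eef_pos: [0.479, 0.1857, 0.0479]
eef_rot: [0.693, 0.721, 0.003, 0.002]
contact_force: [-0.6, 0.4, -0.8]
finger_gap: -0.0001
```

Call:
{"method": "servo_tool", "body": {"targets": [0, 0, 0, 0, 0, 0, 0, 0, 0, 0, -1.5, 0, 0, 0, 0, 0, 0, -4, 0, 0, 0, 0, 0, 0, -7, 0, 0, 0, 0, 0, 0, -10, 0, 0, 0]}}

```text
time: 17.77
eef_pos: [0.4774, 0.1843, 0.1484]
eef_rot: [0.693, 0.721, 0.002, 0.002]
contact_force: [0.9, 0.3, 0.3]
finger_gap: -0.0001
```

Call:
{"method": "servo_tool", "body": {"targets": [0, 0, -2, -3, 0, 0, 0, 0, 0, -5, -6, 0, 0, 0, 0, 0, -8, -8, 0, 0, 0, 0, 0, -10, -9, 0, 0, 0, 0, 0, -10.5, -9, 0, 0, 0]}}

```text
time: 18.18
eef_pos: [0.3706, 0.1796, 0.2402]
eef_rot: [0.693, 0.721, 0.004, 0.002]
contact_force: [0.6, -0.2, 0.1]
finger_gap: -0.0001
```

Call:
{"method": "servo_tool", "body": {"targets": [0, 0, 0, 0, 0, 0, 0, 0, 0, 0, 0, 0, 0, 0, 0, 0, 0, 0, 0, 0, 0]}}

```text
time: 18.43
eef_pos: [0.3712, 0.1793, 0.2395]
eef_rot: [0.694, 0.72, 0.003, 0.002]
contact_force: [0.4, 0.3, -0.5]
finger_gap: -0.0003
```

```bash
python3 - <<'E'
from h import *
st();d=robot.read_camera('top');print(shift());[robot.read_camera('top') for _ in range(8)];print(shift());e=robot.read_camera('top')
o=cv2.resize(e['img'][140:290,110:310],None,fx=4,fy=4,interpolation=cv2.INTER_CUBIC)
cv2.imwrite('pics/v11.png',o[:,:,::-1]);st()
E
```

```text
t 18.4333 rail [-0.2255  0.1903  0.2395] toolx deg 92.18 tilt [ 0.0014  0.0081 -1.    ] qd [0.    0.014 0.004 0.002 0.002 0.002] F [ 0.41  0.28 -0.51] gap -0.0003
[(0.0021, -0.0002), (0.0223, 0.0), (0.0534, -0.0001), (0.0561, 0.0575)]
[(0.0021, -0.0002), (0.0222, 0.0), (0.0534, -0.0001), (0.0561, 0.0576)]
t 19.0333 rail [-0.2261  0.1906  0.2402] toolx deg 92.21 tilt [ 0.0019  0.0084 -1.    ] qd [ 0.001 -0.001  0.002 -0.001  0.002 -0.   ] F [0.05 0.03 0.23] gap 0.0001
```

View pics/v11.png

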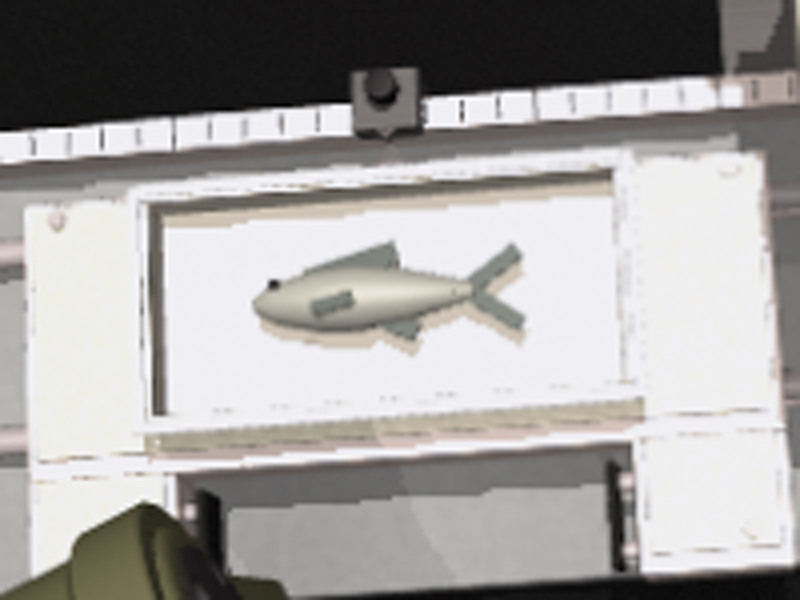

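The clamp tip is at px (207,174.5), with the carriage's pointer directly below it, and the hand is clear. I make one numeric check and hand in only if it agrees.

```bash
python3 - <<'E'
from h import *
d=robot.read_camera('top')
c=lambda p,z:rl(cast(d,(110+p[0]/4,140+p[1]/4),z))[1]
a=(c((27,208),.084)+c((765,152),.084))/2; b=(c((130,190),.119)+c((632,150),.119))/2; m=c((388,139),.066)
print(a,b,m)
if abs(a-m)<.008 and abs(b-m)<.009: print("in");robot.hand_in()
E
```

```text
0.205 0.2057 0.2088
in
the job is handed in; nothing more can be done
```

The fish was scanned and the carriage stands at rest about 3 mm short of the clamp's pointer, with the hand clear. I handed the job in at about 19 s. No verdict is reported, so these are my own checks.

- **Scan:** I pushed the carriage up to about 0.21 m/s before the fish reached the scan line. It then glided under the line at 0.21–0.22 m/s, as measured in the pictures.
- **Brake:** I met the brake pad at a closing speed of roughly 35 mm/s. During this braking joint 6 reached its range limit, so the hand stalled and the carriage came to rest about 55 mm short of the mark.
- **Recovery:** I turned the hand 90° in the cut-out and gave the carriage two slow nudges on the push pad. The second was stronger than wanted, so I caught the carriage on the brake pad. It drifted back about 2 mm at only a few mm/s.
- **Last checks:** The final pictures show the carriage's middle at 205–206 mm and the clamp's tip at 209 mm along the rail, so about 3 mm short against the 12 mm allowed. There was no movement over 0.5 s. The hand was withdrawn to 0.24 m height on the robot's side.
- **Not confirmed:** The force readings were noisy by about 1 N. The largest I saw was about 2 N, but peaks during the brake stall were not sampled. I did not measure the dish, jar and scalpel again at the end.

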